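# Take the datum reading on the blue gauge

### The job

Take the datum reading: with the fingertips, lightly touch the top of the setting gauge with the blue pad from above, so that its sprung pad visibly dips but does not bottom, and come off it again so that the pad rises; then press the green button on the control box all the way down to accept the reading, and let it go. Do not touch the yellow and white gauges, the red button, or the clamped bracket, do not grip, lift or shift any gauge, and leave the other things standing on the plate and table where they are.

Things in the scene. Friction and masses are not known exactly. Their poses are not given: they have to be found in the camera images.
- blue_gauge: setting gauge with the blue pad: loose round steel body, 50 mm across at the foot, 42 mm above it, 46 mm high, upright on the black plate, 0.4 kg; origin at the centre of its underside, z up
- yellow_gauge: setting gauge with the yellow pad: loose round steel body, 50 mm across at the foot, 42 mm above it, 46 mm high, upright on the black plate, 0.4 kg; origin at the centre of its underside, z up
- white_gauge: setting gauge with the white pad: loose round steel body, 50 mm across at the foot, 42 mm above it, 46 mm high, upright on the black plate, 0.4 kg; origin at the centre of its underside, z up
- blue_top (a point): centre of the top face of the blue pad (round, 32 mm across), 60 mm above the gauge's underside while it is up; moves with the pad
- yellow_top (a point): centre of the top face of the yellow pad (round, 32 mm across), 60 mm above the gauge's underside while it is up; moves with the pad
- white_top (a point): centre of the top face of the white pad (round, 32 mm across), 60 mm above the gauge's underside while it is up; moves with the pad
- blue_pad (a joint): how far the blue pad is pushed straight down into its gauge, m: 0 = up (at rest), 0.010 = bottomed; sprung, starts to give at 1.5 N, 0.65 N more for each mm (about 5 N at 5 mm, 8 N at 10 mm), comes back up by itself
- yellow_pad (a joint): how far the yellow pad is pushed straight down into its gauge, m: 0 = up (at rest), 0.010 = bottomed; sprung, starts to give at 1.5 N, 0.65 N more for each mm (about 5 N at 5 mm, 8 N at 10 mm), comes back up by itself
- white_pad (a joint): how far the white pad is pushed straight down into its gauge, m: 0 = up (at rest), 0.010 = bottomed; sprung, starts to give at 1.5 N, 0.65 N more for each mm (about 5 N at 5 mm, 8 N at 10 mm), comes back up by itself
- green (a joint): travel of the green push button on the blue control box; starts to give at a small force and is fully down with about 5 N; m, 0 = up, 0.006 = fully down; springs back
- green_top (a point): centre of the top of the green button's round cap, 30 mm across; it is pressed straight down; moves with the cap. The red button's centre is 72 mm away
- red (a joint): travel of the red push button on the blue control box; starts to give at a small force and is fully down with about 5 N; m, 0 = up, 0.006 = fully down
- red_top (a point): centre of the top of the red button's round cap, 30 mm across
- control_box: fixed blue box, 90 (x) by 150 (y) by 40 mm high, the two buttons on its top at y = +36 and -36 mm, either way round; origin at the centre of its underside
- plate: fixed round black fixture plate, 330 mm across, its top 90 mm above the table, on a grey pedestal; origin on the table under its centre. The three gauges stand about 108 mm from its centre, at 120 degrees to each other, in any order
- bracket: shiny metal bracket (86 by 76 mm, with one upright wall 67 mm above the plate) fixed at the centre of the plate by three red clamps on 74 mm high steel posts, the posts 85 mm from the centre and midway between the gauges; origin at the centre of its underside on the plate's top
- standoff1: loose brass standoff, 18 mm across, 30 mm high, upright near the plate's rim; origin at the centre of its underside
- standoff2: a second brass standoff like it
- ball_stand: loose white reference ball on a post, 91 mm high, foot 60 mm across, on the table; origin at the centre of its underside
- steel_block: loose steel block with three holes, 75 by 50 by 25 mm high, on the table; origin at the centre of its underside
- spare_clamp: loose spare red clamp on a steel post, 97 mm high, foot 44 mm across, on the table; origin at the centre of its underside; its arm reaches 54 mm along its x

How it is judged (in metres and radians):
On the way, in this order (a step that is already met when the one before it is completed fails the run):
1. the fingertips push the blue pad down by more than 1.5 mm (value of joint blue_pad above 0.0015 m and contact force between the fingers and blue_gauge above 0.5 N), for 0.1 s.
2. the fingers have come off the blue gauge and its pad is up again (value of joint blue_pad below 0.0008 m and contact force between the fingers and blue_gauge below 0.05 N), for 0.2 s.
3. the green button is pressed fully down (more than 4.5 mm) (value of joint green above 0.0045 m), for 0.05 s.
At the end, for the whole second after the job is handed in: The blue pad and the green button are up again (within 1 and 1.5 mm), red button and other pads up (within 1 mm), all three gauges upright, at rest and within 6 mm of where they stood, the loose things within 15 mm of where they stood (value of joint each of blue_pad, red, yellow_pad, white_pad below 0.001 m and value of joint green below 0.0015 m and distance of each of blue_gauge, yellow_gauge, white_gauge from where it was at the start of the episode below 0.006 m and angle between each of blue_gauge, yellow_gauge, white_gauge's own z axis and vertical below 0.05 rad and linear speed of each of blue_gauge, yellow_gauge, white_gauge below 0.02 m/s and distance of each of standoff1, standoff2, ball_stand, steel_block, spare_clamp from where it was at the start of the episode below 0.015 m); the robot touches nothing.
It fails at once if the blue pad is pushed to the bottom (beyond 9 mm) or the blue gauge is loaded with more than 15 N (value of joint blue_pad above 0.009 m or contact force between any of the fingers, the arm and blue_gauge above 15 N).
It fails at once if the yellow or white gauge is touched, or the red button is pushed down by 1 mm (contact force between any of the fingers, the arm and yellow_gauge above 0.5 N or contact force between any of the fingers, the arm and white_gauge above 0.5 N or value of joint red above 0.001 m).
It fails at once if the bracket or its clamps are touched (contact force between any of the fingers, the arm and bracket above 0.5 N).
It fails at once if a gauge is lifted, tipped or shifted by more than 6 mm (distance of any of blue_gauge, yellow_gauge, white_gauge from where it was at the start of the episode above 0.006 m or angle between any of blue_gauge, yellow_gauge, white_gauge's own z axis and vertical above 0.15 rad).
It fails at once if a loose thing on the plate or table is moved by more than 15 mm (distance of any of standoff1, standoff2, ball_stand, steel_block, spare_clamp from where it was at the start of the episode above 0.015 m).
It also fails if it takes over 48 s, if anything falls off the work surface, if the arm or the gripper's body presses on something with over 40 N, if the wrist force passes 120 N, or if a joint passes its speed limit or range.

### The arm

A 6-joint arm with a two-finger parallel gripper is mounted at the origin on the work surface. World frame = base frame: x ahead of the robot, y to its left, z up, the work surface at z = 0. Lengths are in mm, angles in degrees, forces in N, time in s.
With the tool pointing down it reaches from about 300 to 850 mm from the base axis. Payload 5.4 kg.
Tool frame: the origin (TCP) lies between the finger pads; the fingertips stand bot.tip_reach ahead of it and the grasp point (between the pads) lies 8 mm behind it (bot.tip_reach is the distance from the TCP to the fingertips, in mm); z points along the fingers, y is the line along which they close (so a half turn about z gives the same grasp; the last joint's range is limited). The gripper opens to 85 mm and grips with 20 to 120 N. Pads are 22 mm wide; open, the fingers measure 114 mm over their backs; the gripper's body (76 mm by 85 mm) begins 54 mm behind the grasp point. The pads swing forward as they close: fully open they stand 13 mm farther back than shut.
Start: joints at [-88.299, 9.076, 91.501, -0, 79.423, -12.038], TCP at [136.544, -558.536, 242.299] pointing down, gripper open.
Joint ranges: [-166.64, 166.64], [-54.1, 131.32], [10.49, 154.53], [-73.88, 253.88], [9.74, 151.15], [-171.62, 171.62]. Speed limits (degrees/s): [147.25, 147.25, 180, 180, 180, 180].

### API

Orientations are given as [roll, pitch, yaw] about the fixed x, y, z axes, in that order (R = Rz(yaw) Ry(pitch) Rx(roll)).
In Python, from station import bot gives the robot as it stands.
- The arm moves only by the shell command python3 -m inch 'ROWS'. ROWS is JSON, a list of rows, each a list of 3 entries, a list of its own where there are three numbers: the shift along the tool's x, y, z normalised to -1 to 1, where 1 is 0.3 m, then the turn, a rotation vector about the tool's x, y, z normalised to -1 to 1, where 1 is 360 degrees, then the gripper command: -1 is shut, 1 is fully open, values between are in proportion. A call has 1 to 20 rows; each row shifts and turns the commanded pose from where the row before left it, along the tool's axes as they then stand; what a row does not reach is not made up. A row lasts 1/8 s, in which the tool goes at most 62.5 mm and 10.7 degrees, less where a joint would pass 70% of its speed; a pose out of reach is approached as far as the arm can. A call with a number of a shift or a turn outside -1 to 1 is refused whole. A call with a gripper value outside its range is refused whole. The fingers move at their own pace and stop on an object; the grip force is fixed at half the most. Time passes only in rows, so rows that do not move let the fingers close. It gives the time, the measured TCP pose, the force, the opening and the grip force at its end, in the units of the state.
- bot.sense(): the state, without advancing time (a new reading comes with each control period).
- bot.grab_frame(name): name is "scene" or "top" or "wrist"; returns a dict with "img" (480x640x3 uint8, red, green, blue), "fx", "fy", "cx", "cy" (pixels), "origin" and "attitude" of the camera in the world; the wrist camera has in their place "hand_eye" (4x4, takes a point from camera to tool coordinates, whose origin is the TCP and whose axes are the flange's). Camera axes: x right, y up, looking along -z (the intrinsics and any distortion apply to the point x, -y, -z); pixel columns grow to the right and rows downward; lengths in mm; the calibration is good to about 2 mm. A picture is of the moment at which its call begins: read the wrist's pose just before it. There is no depth.
- bot.sign_off(): hands the job in; it is judged then, once.
Trained networks look in the newest picture that a camera, given by its name, has taken for a name from the list of things; names that differ only in an ending like _2 or _b are one class to them, and where a whole thing is asked for, a point or a joint stands for the part that bears it (a point fixed in the world has none). Each returns a list of dicts, best first, with "score" (0 to 1); they miss things now and then, are a little off and sometimes report something else, mostly with a low value. They report only what shows in the picture. A call takes as long as a camera call.
- bot.boxes_of(camera, query): "rect" ([left, top, right, bottom] as shares, 0 to 1, of the picture: columns of its width, rows of its height, round what is visible of it).
- bot.trace(camera, query): "mask" (480x640 bool, what is visible of it) and "rect" ([left, top, right, bottom] as shares, 0 to 1, of the picture: columns of its width, rows of its height, round what is visible of it).
The state is a dict: "t": time; "qpos": joint angles; "dq": joint speeds; "joint_torque": joint torques, N m; "tcp_pos": TCP position; "tcp_rot": TCP orientation; "force": force on the tool from outside, world axes, zero at the start; "torque": the same for the moment, N m; "gripper_width": finger opening in mm; "finger_force": force on a finger pad.
Only numpy, scipy, OpenCV 4.12 (cv2) and the standard library are available. Lean on these libraries where they do the work, as an engineer would, in place of code of your own. Each camera call takes 0.05 s, during which the arm holds its last target. There are 200 camera calls.

## Working session

There is one attempt and no reset: what is moved stays moved. The work goes in short steps, Python scripts to look and compute and a shell command to move; the robot and the scene stay as the last step left them, time stands still between calls to the robot, and variables do not carry over. Pictures are saved under pics/ and viewed, at most 10 in all, crops included, and the job is handed in when it is done.

```bash
ls; mkdir -p pics; cat > h.py <<'E'
import numpy as np, cv2
from scipy.spatial.transform import Rotation as Ro
from station import bot
def ray(f,u,v):
    d=np.array([(u-f['cx'])/f['fx'],-(v-f['cy'])/f['fy'],-1.0])
    if 'hand_eye' in f:
        s=f['s']; R=Ro.from_euler('xyz',s['tcp_rot'],degrees=True).as_matrix(); H=np.array(f['hand_eye'])
        o=np.array(s['tcp_pos'])+R@H[:3,3]; return o,R@H[:3,:3]@d
    A=np.array(f['attitude'],float)
    R=A if A.shape==(3,3) else Ro.from_euler('xyz',A,degrees=True).as_matrix()
    return np.array(f['origin'],float),R@d
def at(f,u,v,z):
    o,d=ray(f,u,v); return o+d*(z-o[2])/d[2]
def grab(n):
    s=bot.sense(); f=bot.grab_frame(n); f['s']=s; return f
def save(f,n): cv2.imwrite('pics/'+n,f['img'][:,:,::-1])
E
python3 - <<'E'
from h import *
print(bot.tip_reach, bot.sense())
for c in ['scene','top']:
    f=grab(c); save(f,c+'1.png'); print(c,{k:v for k,v in f.items() if k not in('img','s')})
    for q,z in [('blue_top',150),('yellow_top',150),('white_top',150),('green_top',50),('red_top',50),('blue_gauge',120),('control_box',40),('ball_stand',0),('spare_clamp',90),('steel_block',25),('standoff1',120)]:
        for r in bot.trace(c,q)[:3]:
            v,u=np.nonzero(r['mask']); 
            if len(u): print(q,round(r['score'],2),(u.mean().round(1),v.mean().round(1)),len(u),at(f,u.mean(),v.mean(),z).round(0))
E
```

```text
pics
11.0 {'t': 0.0, 'qpos': array([-8.82992550e+01,  9.11293487e+00,  9.15741014e+01,  1.83497470e-03,
        7.94228909e+01, -1.20380995e+01]), 'dq': array([-0.06378727,  0.01894805,  0.08134825,  0.002142  , -0.07169233,
       -0.05022946]), 'joint_torque': array([ 7.10906602e-05, -3.96006060e+01, -3.31425655e+01, -3.35617378e-04,
        8.55485676e-03, -1.18554937e-05]), 'tcp_pos': array([ 136.52889497, -557.9482862 ,  241.29723907]), 'tcp_rot': array([-1.79892866e+02, -2.46901278e-02,  1.37384829e+01]), 'force': array([ 0.93162905,  0.5137903 , -1.13228183]), 'torque': array([-0.00872881,  0.00909792, -0.01049812]), 'finger_force': 0.0, 'gripper_width': 85.56080365615398}
scene {'fx': 588.6862189845143, 'fy': 588.6862189845143, 'cx': 316.3224958924866, 'cy': 235.70540887654138, 'origin': array([1333.10398964,  490.40295034,  816.92747607]), 'attitude': array([ 50.93555095,   0.81624353, 122.16684486])}
blue_top 0.62 (np.float64(402.7), np.float64(234.5)) 247 [559. 176. 150.]
blue_top 0.49 (np.float64(335.8), np.float64(189.0)) 174 [498.  -0. 150.]
yellow_top 0.47 (np.float64(
[... 1820 characters left out ...]
120.]
blue_gauge 0.34 (np.float64(320.3), np.float64(189.1)) 535 [668.  27. 120.]
control_box 0.81 (np.float64(458.7), np.float64(269.0)) 2449 [ 522. -255.   40.]
control_box 0.73 (np.float64(320.1), np.float64(183.3)) 254 [703.  28.  40.]
ball_stand 0.61 (np.float64(386.6), np.float64(162.8)) 682 [ 762. -118.    0.]
spare_clamp 0.28 (np.float64(320.5), np.float64(183.3)) 256 [688.  27.  90.]
steel_block 0.63 (np.float64(481.1), np.float64(187.1)) 1028 [ 700. -316.   25.]
standoff1 0.66 (np.float64(315.9), np.float64(308.8)) 72 [440.  35. 120.]
standoff1 0.53 (np.float64(241.4), np.float64(246.2)) 201 [556. 176. 120.]
standoff1 0.43 (np.float64(236.9), np.float64(217.3)) 108 [612. 186. 120.]
```

View pics/top1.png

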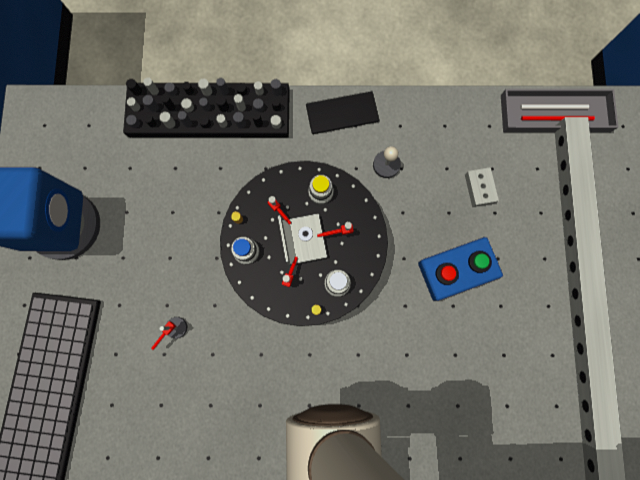

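View pics/scene1.png

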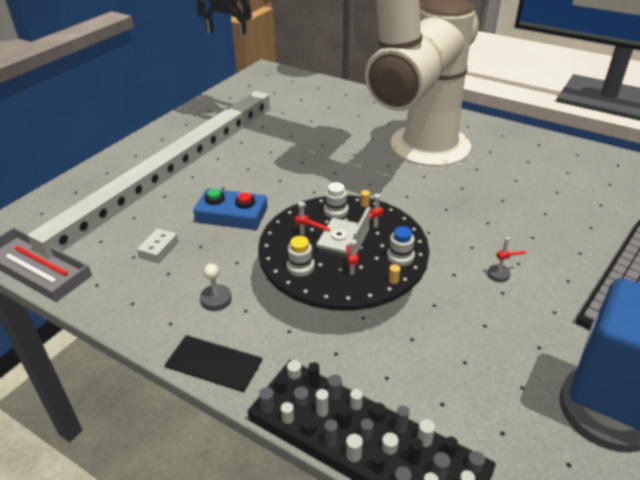

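The top view shows the blue gauge at (242,247), green at (481,260), and red at (448,272). In the scene view they are at (402,235), (214,193) and (245,199). I'll triangulate and plan the transfer from these.

```bash
cat >> h.py <<'E'
def tri(rs):
    A=np.zeros((3,3));b=np.zeros(3)
    for o,d in rs:
        d=d/np.linalg.norm(d);P=np.eye(3)-np.outer(d,d);A+=P;b+=P@o
    p=np.linalg.solve(A,b);return p,[np.linalg.norm(np.cross(p-o,d/np.linalg.norm(d))).round(1) for o,d in rs]
def delta(p):
    s=bot.sense();R=Ro.from_euler('xyz',s['tcp_rot'],degrees=True).as_matrix()
    return (R.T@(np.array(p)-s['tcp_pos'])/300).round(4)
E
python3 - <<'E'
from h import *
a=grab('scene');b=grab('top')
for n,p,q in [('blue',(402.7,234.5),(241.3,246.6)),('yellow',(299.4,243.7),(320.5,183.6)),('white',(336,189),(338,280)),('green',(214.1,193.4),(481.1,260.2))]:
    print(n,tri([ray(a,*p),ray(b,*q)]))
print(delta([555,173,280]), delta([555,173,241]))
E
```

```text
blue (array([551.81183402, 172.40125928, 143.37062782]), [np.float64(0.4), np.float64(0.4)])
yellow (array([671.76260907,  27.05680353, 144.52348392]), [np.float64(0.4), np.float64(0.4)])
white (array([490.5954614 ,  -4.93553542, 144.40499363]), [np.float64(0.7), np.float64(0.7)])
green (array([ 538.10518149, -295.50374945,   57.61070525]), [np.float64(0.6), np.float64(0.6)])
[ 1.9341 -2.0375 -0.1257] [ 1.9341 -2.0375  0.0043]
```

```bash
python3 -m inch '[[[0,0,-0.12],[0,0,0],-1],[[0.135,-0.14,0],[0,0,0],-1],[[0.135,-0.14,0],[0,0,0],-1],[[0.135,-0.14,0],[0,0,0],-1],[[0.135,-0.14,0],[0,0,0],-1],[[0.135,-0.14,0],[0,0,0],-1],[[0.135,-0.14,0],[0,0,0],-1],[[0.135,-0.14,0],[0,0,0],-1],[[0.135,-0.14,0],[0,0,0],-1],[[0.135,-0.14,0],[0,0,0],-1],[[0.135,-0.14,0],[0,0,0],-1],[[0.135,-0.14,0],[0,0,0],-1],[[0.135,-0.14,0],[0,0,0],-1],[[0.135,-0.14,0],[0,0,0],-1],[[0.1,-0.14,0],[0,0,0],-1],[[0,0,0],[0,0,0],-1],[[0,0,0],[0,0,0],-1]]'
python3 - <<'E'
from h import *
f=grab('wrist'); save(f,'w1.png'); s=f['s']; print(s['tcp_pos'],s['tcp_rot'],s['force'],s['gripper_width'],f['hand_eye'])
for q in ['blue_top','blue_gauge']:
    for r in bot.trace('wrist',q)[:2]:
        v,u=np.nonzero(r['mask']); print(q,r['score'],u.mean(),v.mean(),len(u),at(f,u.mean(),v.mean(),150))
print(delta([552,172,200]))
E
```

```text
t: 3.42
tcp_pos: [537.3, 144.5, 278.2]
tcp_rot: [180.0, 0.0, 13.8]
force: [-0.3, -0.2, 0.2]
gripper_width: 0.3
finger_force: 0.0
[537.28917516 144.4964164  278.15225274] [1.79976251e+02 3.16209050e-02 1.37540567e+01] [-0.2956617  -0.15129671  0.23016255] 0.33757723288188296 [[ 6.30767650e-05  9.56973202e-01  2.90176303e-01  7.44263672e+01]
 [ 9.99999787e-01  1.28258996e-04 -6.40359575e-04 -1.23001122e-01]
 [-6.50024675e-04  2.90176281e-01 -9.56972990e-01 -1.32665129e+02]
 [ 0.00000000e+00  0.00000000e+00  0.00000000e+00  1.00000000e+00]]
blue_top 0.87 286.2059238363893 193.71650211565586 2127 [553.59313636 171.86465478 150.        ]
blue_top 0.26 515.806209313971 337.23335002503757 1997 [493.6552925   -1.59747526 150.        ]
blue_gauge 0.71 290.02629691608894 183.75519961749941 4183 [560.18374906 170.91635703 150.        ]
[ 0.0698 -0.0803  0.2616]
```

View pics/w1.png

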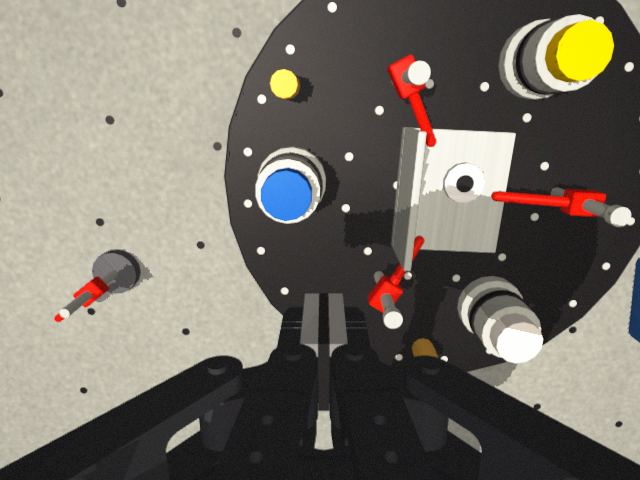

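Wrist view: the blue pad is at (286,194), giving (553.6,171.9) at z=150, which agrees with the triangulation. I'll move over it and come down to about 10 mm above.

```bash
python3 -m inch '[[[0.0725,-0.0765,0],[0,0,0],-1],[[0,0,0],[0,0,0],-1],[[0,0,0.12],[0,0,0],-1],[[0,0,0.12],[0,0,0],-1],[[0,0,0.08],[0,0,0],-1],[[0,0,0.02],[0,0,0],-1],[[0,0,0],[0,0,0],-1],[[0,0,0],[0,0,0],-1]]'
python3 - <<'E'
from h import *
f=grab('wrist'); save(f,'w2.png')
for r in bot.trace('wrist','blue_top')[:1]:
    v,u=np.nonzero(r['mask']); print(r['score'],u.mean(),v.mean(),len(u),at(f,u.mean(),v.mean(),150))
g=grab('scene'); cv2.imwrite('pics/s2.png',cv2.resize(g['img'][170:290,330:490,::-1],(800,600)))
print(bot.sense()['force'],bot.sense()['tcp_pos'])
E
```

```text
t: 4.58
tcp_pos: [554.1, 172.1, 178.0]
tcp_rot: [180.0, -0.2, 13.7]
force: [0.5, 0.8, 0.2]
gripper_width: 0.1
finger_force: 0.0
0.94 321.9226676126286 280.5285562256119 2819 [560.71576516 174.27647502 150.        ]
[0.01145959 0.15068969 0.51037494] [553.75583688 172.30132252 177.4348023 ]
```

View pics/w2.png

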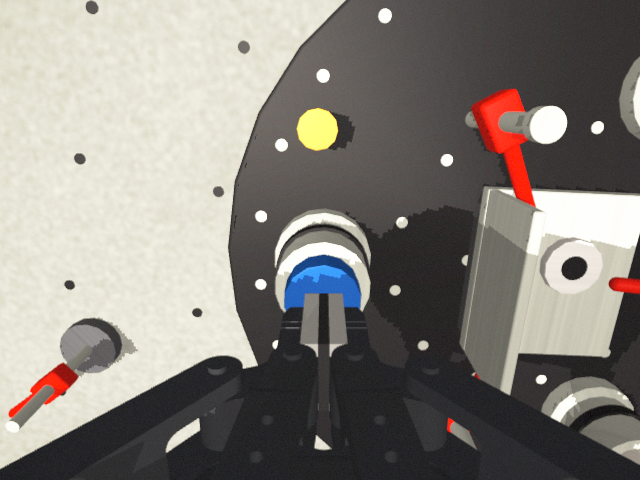

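View pics/s2.png

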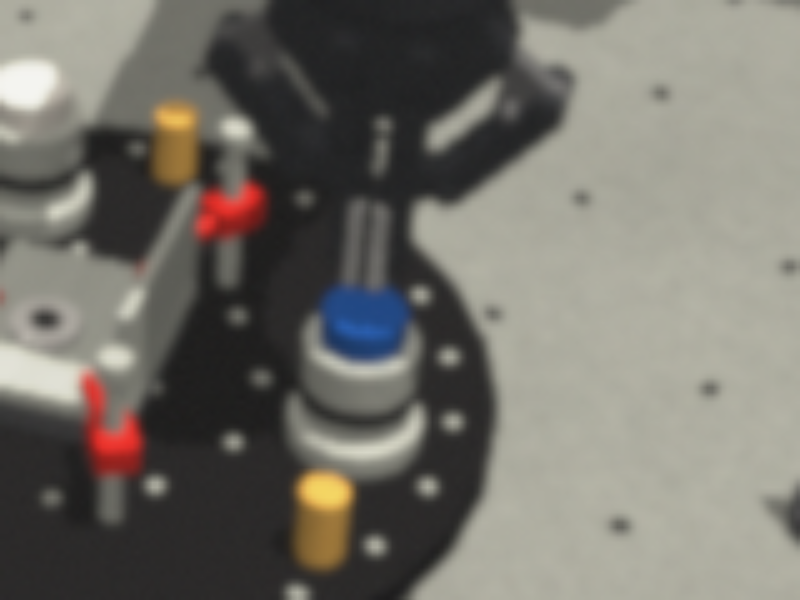

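Both views show the fingertips centred over the blue pad with a small gap. In the wrist view the pad is at about (322,280) and the tips end at row 293. I'll descend in small steps and watch the force.

```bash
python3 -m inch '[[[0,0,0.03],[0,0,0],-1],[[0,0,0.02],[0,0,0],-1],[[0,0,0.005],[0,0,0],-1],[[0,0,0],[0,0,0],-1],[[0,0,0],[0,0,0],-1]]'
```

```text
t: 5.35
tcp_pos: [553.1, 172.3, 160.0]
tcp_rot: [-180.0, 0.0, 13.7]
force: [-0.8, -1.1, 1.8]
gripper_width: 0.2
finger_force: 1.0
```

```bash
python3 -m inch '[[[0,0,0.005],[0,0,0],-1],[[0,0,0],[0,0,0],-1],[[0,0,0],[0,0,0],-1]]'; python3 -m inch '[[[0,0,0.005],[0,0,0],-1],[[0,0,0],[0,0,0],-1],[[0,0,0],[0,0,0],-1]]'
```

```text
t: 5.72
tcp_pos: [553.3, 172.3, 158.5]
tcp_rot: [-180.0, -0.0, 13.7]
force: [-1.0, 0.7, 3.7]
gripper_width: -0.2
finger_force: 1.5
t: 6.1
tcp_pos: [553.3, 172.3, 157.0]
tcp_rot: [-180.0, -0.0, 13.7]
force: [-1.4, 0.1, 3.6]
gripper_width: -0.3
finger_force: 2.0
```

```bash
python3 -m inch '[[[0,0,0.004],[0,0,0],-1],[[0,0,0],[0,0,0],-1],[[0,0,0],[0,0,0],-1]]'
python3 - <<'E'
from h import *
g=grab('scene'); print(bot.sense()['force']); cv2.imwrite('pics/s3.png',cv2.resize(g['img'][170:290,330:490,::-1],(800,600)))
E
```

```text
t: 6.48
tcp_pos: [553.3, 172.3, 155.8]
tcp_rot: [-180.0, -0.0, 13.7]
force: [-1.1, 0.2, 5.6]
gripper_width: -0.1
finger_force: 2.4
[-1.52469049 -0.40388695  4.64941886]
```

View pics/s3.png

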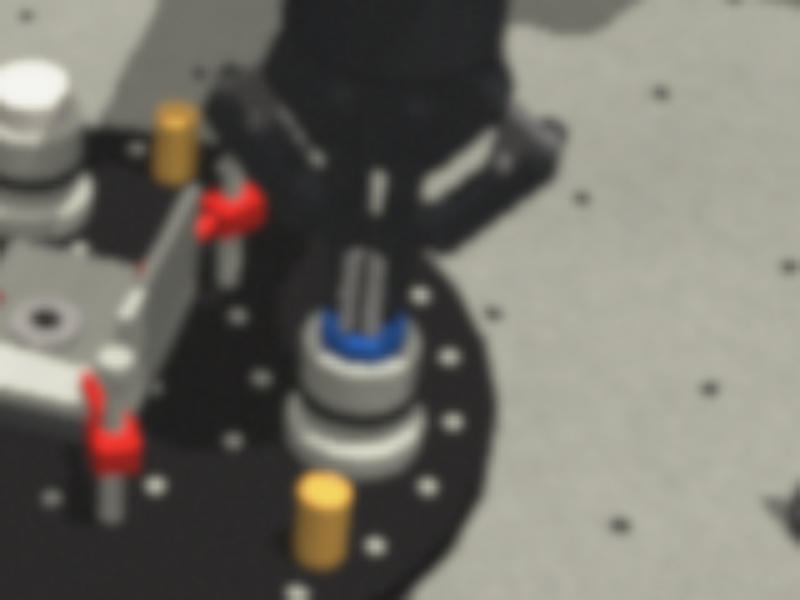

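The crop shows the pad sunk by roughly half its visible height (about row 340) and not bottomed, and the force agrees at about 5 N. I'll lift off and cross to the green button.

```bash
python3 -m inch '[[[0,0,-0.02],[0,0,0],-1],[[0,0,-0.05],[0,0,0],-1],[[0,0,-0.12],[0,0,0],-1],[[0,0,-0.12],[0,0,0],-1],[[0,0,-0.12],[0,0,0],-1],[[0,0,0],[0,0,0],-1],[[-0.042,0.15,0],[0,0,0],-1],[[-0.042,0.15,0],[0,0,0],-1],[[-0.042,0.15,0],[0,0,0],-1],[[-0.042,0.15,0],[0,0,0],-1],[[-0.042,0.15,0],[0,0,0],-1],[[-0.042,0.15,0],[0,0,0],-1],[[-0.042,0.15,0],[0,0,0],-1],[[-0.042,0.15,0],[0,0,0],-1],[[-0.042,0.15,0],[0,0,0],-1],[[-0.042,0.15,0],[0,0,0],-1],[[0,0,0],[0,0,0],-1],[[0,0,0],[0,0,0],-1]]'
python3 - <<'E'
from h import *
f=grab('wrist'); save(f,'w3.png')
for q in ['green_top','red_top']:
  for r in bot.trace('wrist',q)[:2]:
    v,u=np.nonzero(r['mask']); print(q,r['score'],u.mean(),v.mean(),len(u),at(f,u.mean(),v.mean(),56))
f=grab('top')
for r in bot.trace('top','blue_top')[:1]:
    v,u=np.nonzero(r['mask']); print(u.mean(),v.mean())
print(bot.sense()['force'],bot.sense()['tcp_pos'])
E
```

```text
t: 8.78
tcp_pos: [537.2, -294.0, 283.5]
tcp_rot: [-179.9, 0.1, 13.7]
force: [-0.5, 1.0, -0.2]
gripper_width: -0.0
finger_force: 0.0
green_top 0.64 326.61538461538464 195.4194871794872 975 [ 538.68917232 -296.17183431   56.        ]
red_top 0.66 243.12776659959758 204.5010060362173 994 [ 514.02433997 -228.63857633   56.        ]
241.1947565543071 246.57303370786516
[-0.35460078  0.44662264 -0.35554035] [ 537.85493642 -293.68709113  284.69578055]
```

View pics/w3.png

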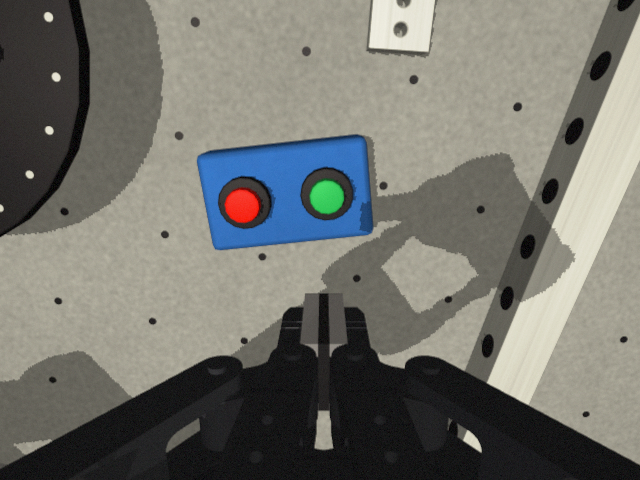

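The wrist view shows green at (327,195), giving (538.7,-296.2), and red at (243,205). The spacing comes out at 71.9 mm with z=56, which confirms the cap height. Next is the descent.

```bash
python3 -m inch '[[[0.001,0.008,0.12],[0,0,0],-1],[[0,0,0.15],[0,0,0],-1],[[0,0,0.15],[0,0,0],-1],[[0,0,0.15],[0,0,0],-1],[[0,0,0.08],[0,0,0],-1],[[0,0,0.03],[0,0,0],-1],[[0,0,0],[0,0,0],-1],[[0,0,0],[0,0,0],-1]]'
```

```text
t: 10.02
tcp_pos: [539.5, -297.7, 82.4]
tcp_rot: [179.9, -0.1, 13.8]
force: [0.5, -0.9, -0.0]
gripper_width: -0.3
finger_force: 0.0
```

```bash
python3 -m inch '[[[0,0,0.02],[0,0,0],-1],[[0,0,0.01],[0,0,0],-1],[[0,0,0],[0,0,0],-1],[[0,0,0],[0,0,0],-1]]'
```

```text
t: 10.52
tcp_pos: [538.7, -297.2, 72.0]
tcp_rot: [180.0, -0.0, 13.7]
force: [0.6, 0.1, 2.2]
gripper_width: 0.2
finger_force: 1.0
```

```bash
python3 -m inch '[[[0,0,0.01],[0,0,0],-1],[[0,0,0],[0,0,0],-1],[[0,0,0],[0,0,0],-1]]'; python3 -m inch '[[[0,0,0.006],[0,0,0],-1],[[0,0,0],[0,0,0],-1],[[0,0,0],[0,0,0],-1]]'
```

```text
t: 10.9
tcp_pos: [538.7, -297.2, 68.9]
tcp_rot: [180.0, -0.0, 13.7]
force: [0.6, 0.4, 3.5]
gripper_width: -0.1
finger_force: 1.9
t: 11.28
tcp_pos: [538.7, -297.2, 67.1]
tcp_rot: [180.0, -0.0, 13.7]
force: [0.5, -0.6, 5.5]
gripper_width: -0.1
finger_force: 2.5
```

```bash
python3 -m inch '[[[0,0,0.006],[0,0,0],-1],[[0,0,0],[0,0,0],-1],[[0,0,0],[0,0,0],-1]]'
```

```text
t: 11.65
tcp_pos: [538.8, -297.3, 66.9]
tcp_rot: [180.0, -0.0, 13.8]
force: [-3.5, 3.2, 14.9]
gripper_width: -0.0
finger_force: 7.4
```

The position stopped at 66.9 while the force jumped to 15 N, so the button is bottomed. I'll release, lift, and check.

```bash
python3 -m inch '[[[0,0,-0.02],[0,0,0],-1],[[0,0,-0.1],[0,0,0],-1],[[0,0,-0.15],[0,0,0],-1],[[0,0,-0.15],[0,0,0],-1],[[0,0,-0.15],[0,0,0],-1],[[0,0,-0.1],[0,0,0],-1],[[0,0,0],[0,0,0],-1],[[0,0,0],[0,0,0],-1],[[0,0,0],[0,0,0],-1],[[0,0,0],[0,0,0],-1]]'
python3 - <<'E'
from h import *
f=grab('scene'); save(f,'s4.png'); print(bot.sense()['force'])
E
```

```text
t: 12.9
tcp_pos: [538.0, -296.7, 264.5]
tcp_rot: [-179.9, 0.1, 13.7]
force: [0.3, -0.1, -0.0]
gripper_width: 0.0
finger_force: 0.0
[-0.88087355 -0.41385907  0.02600113]
```

View pics/s4.png

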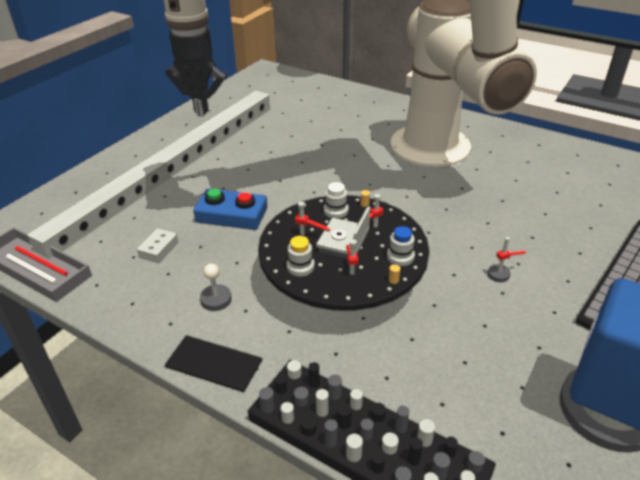

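The scene matches the start: green is up at (214,194), the blue pad is up at (402,235), nothing has moved and the gripper is clear.

```bash
python3 -c "
from station import bot
print(bot.sign_off())"
```

```text
the job is handed in; nothing more can be done
None
```

I touched the blue pad lightly (about 5 N, not bottomed) and released it, pressed the green button to its stop and let it go, saw nothing moved in the last picture, and handed the job in; no verdict came back.

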